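# Kit the three ball bearings for the rover gearbox

### The arm

A 6-joint arm with a two-finger parallel gripper is mounted at the origin on the work surface. World frame = base frame: x ahead of the robot, y to its left, z up, the work surface at z = 0. Lengths are in m, angles in rad, forces in N, time in s.
With the tool pointing down it reaches from about 0.35 to 0.775 m from the base axis. Payload 7.3 kg.
Tool frame: the origin (TCP) lies at the centre of the arm's flange, where the gripper is bolted on; the fingertips stand 178 mm ahead of it and the grasp point (between the pads) lies 159 mm ahead of it; z points along the fingers, y is the line along which they close (so a half turn about z gives the same grasp; the last joint's range is limited). The gripper opens to 92 mm and grips with 3 to 60 N. Pads are 19 mm wide; open, the fingers measure 130 mm over their backs; the gripper's body (75 mm by 190 mm) begins 47 mm behind the grasp point.
Start: joints at [-1.451, 0.342, 1.524, -0, 1.275, -0.146], TCP at [0.138, -0.507, 0.405] pointing down, gripper open.
Joint ranges: [-2.53, 2.53], [-0.77, 2.02], [0.04, 2.7], [-1, 4.14], [0.28, 2.66], [-3.11, 3.11]. Speed limits (rad/s): [2.57, 2.57, 3.14, 3.14, 3.14, 3.14].

### API

Orientations are given as [roll, pitch, yaw] about the fixed x, y, z axes, in that order (R = Rz(yaw) Ry(pitch) Rx(roll)).
In Python, from cell import robot gives the robot as it stands.
- The arm moves only by the shell command python3 -m pendant 'ROWS' [OPENING] [FORCE]. ROWS is a JSON list of rows, 1 to 8 of them, each of 6 numbers: dx, dy, dz in m, then a rotation vector rx, ry, rz in rad; each row shifts and turns the commanded pose from where the row before left it, along the tool's axes as they then stand; what a row does not reach is not made up. A row lasts 1/12 s, in which the tool goes at most 0.0417 m and 0.125 rad, less where a joint would pass 70% of its speed; a pose out of reach is approached as far as the arm can. OPENING is the finger opening in m, set as the command begins (- or left out keeps the last). The fingers move at their own pace and stop on an object; FORCE is the grip in N (left out, the last holds). Time passes only in rows, so rows that do not move let the fingers close. It prints the time, the measured TCP pose, the force, the opening and the grip force at its end.
- robot.observe(): the state, without advancing time (a new reading comes with each control period).
- robot.read_camera(name): name is "scene" or "top" or "wrist"; returns a dict with "image" (420x560x3 uint8, red, green, blue), "fx", "fy", "cx", "cy" (pixels), "pose" (4x4, takes a point from camera to world coordinates). Camera axes: x right, y down, z forward; pixel columns grow to the right and rows downward; lengths in m; the calibration is good to about 2 mm. A picture is of the moment at which its call begins. There is no depth.
- robot.hand_in(): hands the job in; it is judged then, once.
The state is a dict: "time": time; "qpos": joint angles; "qvel": joint speeds; "joint_efforts": joint torques, N m; "tool_pos": TCP position; "tool_rot": TCP orientation; "contact_force": force on the tool from outside, world axes, zero at the start; "torque": the same for the moment, N m; "opening": finger opening in m; "grip_force": force on a finger pad.
Only numpy, scipy, OpenCV 4.12 (cv2) and the standard library are available. Lean on these libraries where they do the work, as an engineer would, in place of code of your own. Each camera call takes 0.05 s, during which the arm holds its last target. There are 200 camera calls.

### The job

Put the three steel ball bearings away in the black kit blocks for the gearbox rebuild, one after another: each lies flat on the floor of the well that is made for its size (the smallest bearing in the smallest well, the middle one in the middle well, the largest in the largest). Set them down rather than dropping them, and leave the gear, the nut and the wheel where they are.

Things in the scene. Friction and masses are not known exactly. Their poses are not given: they have to be found in the camera images.
- bearing_small: the small ball bearing: a smooth round steel ring with a black sealed face between a bright outer and a bright inner ring and a 13 mm hole through the middle; outer diameter 32 mm, 16 mm thick, about 50 g, loose, lying flat on the bench, the same on both faces. Origin at its centre (8 mm above the bench at the start), z along its axis
- bearing_medium: the medium ball bearing: a smooth round steel ring with a black sealed face between a bright outer and a bright inner ring and a 20 mm hole through the middle; outer diameter 47 mm, 20 mm thick, about 150 g, loose, lying flat on the bench, the same on both faces. Origin at its centre (10 mm above the bench at the start), z along its axis
- bearing_large: the large ball bearing: a smooth round steel ring with a black sealed face between a bright outer and a bright inner ring and a 26 mm hole through the middle; outer diameter 62 mm, 24 mm thick, about 320 g, loose, lying flat on the bench, the same on both faces. Origin at its centre (12 mm above the bench at the start), z along its axis
- well_small: kit block for the small (32 mm) bearing: hard plastic, fixed to the bench, 117 mm square, 12 mm high, black on top with yellow lower edges; in its middle one round well 48 mm across and 6 mm deep with a yellow floor. Origin at the centre of its underside, under the well's centre (well floor at z 6 mm, block top at z 12 mm); z up, x and y along its sides
- well_medium: kit block for the medium (47 mm) bearing: hard plastic, fixed to the bench, 117 mm square, 12 mm high, black on top with yellow lower edges; in its middle one round well 63 mm across and 6 mm deep with a yellow floor. Origin at the centre of its underside, under the well's centre (well floor at z 6 mm, block top at z 12 mm); z up, x and y along its sides
- well_large: kit block for the large (62 mm) bearing: hard plastic, fixed to the bench, 117 mm square, 12 mm high, black on top with yellow lower edges; in its middle one round well 78 mm across and 6 mm deep with a yellow floor. Origin at the centre of its underside, under the well's centre (well floor at z 6 mm, block top at z 12 mm); z up, x and y along its sides
- gear: a bystander: a steel spur gear with 22 teeth round its edge, a plain face and a 14 mm hole, 50 mm across and 21 mm thick, lying flat, loose. Origin at the centre of its underside
- nut: a bystander: a big dark steel hexagon nut, 46 mm across flats, 53 mm across corners, 24 mm high, lying flat, loose. Origin at the centre of its underside
- wheel: a bystander: a small robot wheel with a black rubber tyre and a grey hub with white spokes, 64 mm across and 26 mm thick, lying flat, loose. Origin at the centre of its underside
Not all that is in view belongs to the job. Leave any red look-alike of the bearing_small alone.

How it is judged:
By the outcome, as a careful person would: the job done as asked, in the order asked, and still so for the second after the job is handed in, with the robot touching nothing.
It also fails if it takes over 115 s, if anything falls off the work surface, if the arm or the gripper's body presses on something with over 40 N, if the wrist force passes 120 N, or if a joint passes its speed limit or range.

## Working session

There is one attempt and no reset: what is moved stays moved. The work goes in short steps, Python scripts to look and compute and a shell command to move; the robot and the scene stay as the last step left them, time stands still between calls to the robot, and variables do not carry over. Pictures are saved under pics/ and viewed, at most 14 in all, crops included, and the job is handed in when it is done.

```bash
mkdir -p pics
cat > h.py <<'E'
import numpy as np, cv2
from cell import robot
def pix2w(c,u,v,z):
    P=np.array(c["pose"]); d=P[:3,:3]@np.array([(u-c["cx"])/c["fx"],(v-c["cy"])/c["fy"],1.])
    o=P[:3,3]; return o+d*(z-o[2])/d[2]
def w2pix(c,p):
    P=np.array(c["pose"]); q=P[:3,:3].T@(np.array(p)-P[:3,3]); return c["fx"]*q[0]/q[2]+c["cx"],c["fy"]*q[1]/q[2]+c["cy"]
E
python3 - <<'E'
from h import *
import pickle
for n in ["top","scene"]:
    c=robot.read_camera(n); pickle.dump(c,open(n+".pkl","wb"))
    cv2.imwrite(f"pics/{n}0.png",cv2.resize(c["image"][:,:,::-1],(800,600),interpolation=cv2.INTER_CUBIC))
    print(n,c["fx"],c["cx"],c["cy"],np.round(c["pose"],3).tolist())
print(robot.observe())
E
```

```text
top 497.71966395168084 279.76853449046104 207.25081664843324 [[-0.019, -0.99, 0.14, 0.325], [-1.0, 0.02, 0.004, 0.004], [-0.007, -0.14, -0.99, 1.488], [0.0, 0.0, 0.0, 1.0]]
scene 478.07547997191165 275.8636676080031 202.72655428558002 [[-0.717, 0.389, -0.578, 1.134], [0.697, 0.402, -0.594, 0.635], [0.001, -0.829, -0.559, 0.641], [0.0, 0.0, 0.0, 1.0]]
{'time': 0.1, 'qpos': array([-1.45099560e+00,  3.42648269e-01,  1.52490062e+00,  3.26616755e-06,
        1.27539999e+00, -1.45990977e-01]), 'qvel': array([ 0.00023806, -0.00075856, -0.00152257, -0.00027006,  0.0009965 ,
       -0.00234581]), 'joint_efforts': array([ 1.85605873e-03, -4.32003736e+01, -2.44696552e+01,  7.19701289e-02,
        5.26245323e-02, -3.89645811e-05]), 'tool_pos': array([ 0.13791607, -0.50644215,  0.40412406]), 'tool_rot': array([-3.14025131e+00, -2.00384668e-04,  2.65790615e-01]), 'contact_force': array([-0.14156312, -0.11112226, -0.03483304]), 'torque': array([0.02208448, 0.01635878, 0.01770863]), 'grip_force': 0.0, 'opening': 0.09202392209973943}
```

View pics/top0.png

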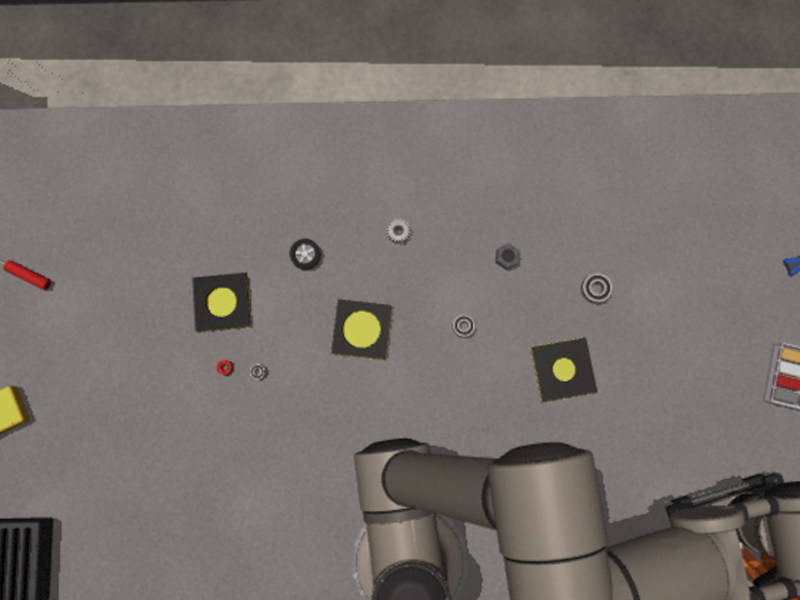

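View pics/scene0.png

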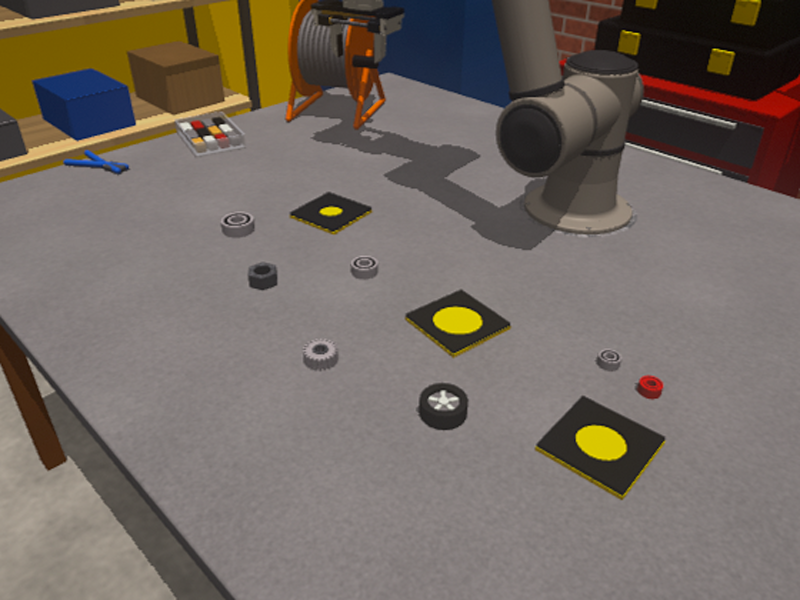

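The top view (800-wide) shows the wells: medium at (222,302), large at (362,329), small at (564,370). Bearings: small at (259,372) with the red look-alike beside it at (225,367), medium at (463,326), large at (597,288). The scene view agrees.

Run:
```python
from h import *
import pickle
c=pickle.load(open("top.pkl","rb")); s=560/800
im=c["image"]
hsv=cv2.cvtColor(im,cv2.COLOR_RGB2HSV); m=cv2.inRange(hsv,(22,120,100),(38,255,255))
m=cv2.morphologyEx(m,cv2.MORPH_OPEN,np.ones((5,5)))
n,_,st,ce=cv2.connectedComponentsWithStats(m)
for i in range(1,n): print("yellow",st[i,2:],ce[i],pix2w(c,*ce[i],0.006).round(4))
for nm,u,v,z in [("bs",259,372,.016),("red",225,367,.016),("bm",463,326,.02),("bl",597,288,.024),("gear",399,231,.02),("nut",508,256,.024),("wheel",305,254,.026)]:
    print(nm,pix2w(c,u*s,v*s,z).round(4))
g=lambda a:cv2.resize(a[:,:,::-1],(395,300),interpolation=cv2.INTER_CUBIC)
def crop(u,v): u=int(u*s);v=int(v*s);return im[v-15:v+15,u-20:u+20]
cv2.imwrite("pics/crops.png",np.vstack([np.hstack([g(crop(259,372)),g(crop(463,326))]),np.hstack([g(crop(597,288)),g(crop(564,370))])]))
```

```text
yellow [ 21  21 345] [154.85797101 210.9884058 ] [0.5311 0.3869 0.006 ]
yellow [ 25  25 529] [252.8979206  229.96786389] [0.4678 0.0924 0.006 ]
yellow [ 16  16 209] [394.52631579 258.31578947] [ 0.3751 -0.326   0.006 ]
yellow [ 16  29 350] [  5.97142857 286.46571429] [0.3151 0.8238 0.006 ]
bs [0.3811 0.3039 0.016 ]
red [0.3928 0.3743 0.016 ]
bm [ 0.4675 -0.1193  0.02  ]
bl [ 0.5407 -0.3999  0.024 ]
gear [0.6716 0.0093 0.02  ]
nut [ 0.6123 -0.2179  0.024 ]
wheel [0.6251 0.2073 0.026 ]
```

```bash
python3 -m pendant '[[0,0,0,0,0,-0.125],[0,0,0,0,0,-0.125],[0,0,0,0,0,-0.125],[0,0,0,0,0,-0.125],[0,0,0,0,0,-0.125],[0,0,0,0,0,-0.125],[0,0,0,0,0,-0.125],[0,0,0,0,0,-0.125]]' 0.07
python3 -m pendant '[[0,0,0,0,0,-0.125],[0,0,0,0,0,-0.125],[0,0,0,0,0,-0.055],[0,0.04,0,0,0,0],[0,0.04,0,0,0,0],[0,0.04,0,0,0,0],[0,0.04,0,0,0,0],[0.02,0.035,0,0,0,0]]'
python3 -m pendant '[[0.03,0.025,0,0,0,0],[0.03,0.025,0,0,0,0],[0.03,0.025,0,0,0,0],[0.03,0.025,0,0,0,0],[0.04,0,0,0,0,0],[0.04,0,0,0,0,0],[0.04,0,0,0,0,0],[0.04,0,0,0,0,0]]'
```

```text
time: 0.77
tool_pos: [0.1379, -0.5065, 0.4043]
tool_rot: [-3.141, -0.001, 1.272]
contact_force: [-0.3, 0.2, -0.3]
opening: 0.07
grip_force: 0.0
time: 1.43
tool_pos: [0.3349, -0.4879, 0.4038]
tool_rot: [3.141, 0.001, 1.57]
contact_force: [-0.9, 0.8, -0.3]
opening: 0.0698
grip_force: 0.0
time: 2.1
tool_pos: [0.4326, -0.2046, 0.4042]
tool_rot: [-3.141, -0.001, 1.571]
contact_force: [1.3, 0.6, -0.0]
opening: 0.0702
grip_force: 0.0
```

View pics/crops.png

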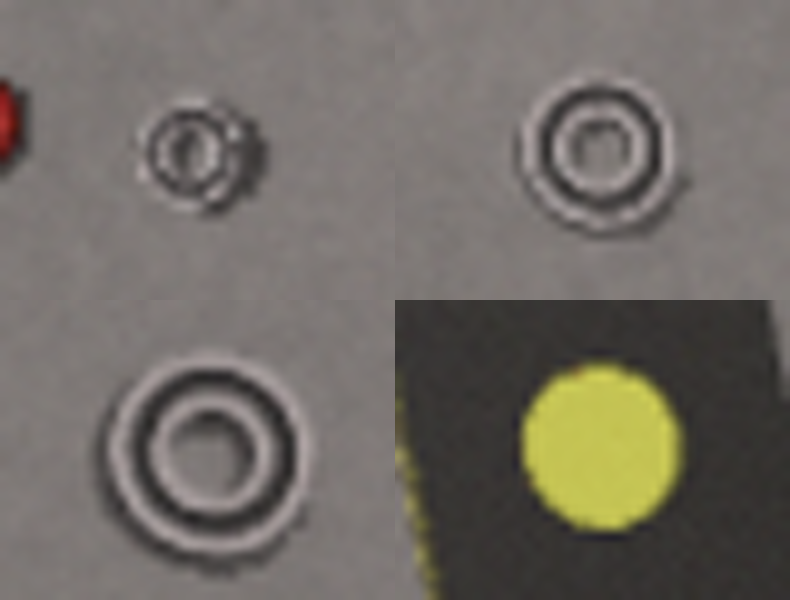

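The crops put the ring centres at small (188,153), medium (601,150) and large (210,455); the small one sits about 2 px left of my first reading.

```bash
python3 -m pendant '[[0.04,0,0,0,0,0],[0.04,0,0,0,0,0],[0.04,0,0,0,0,0],[0.04,0,0,0,0,0],[0.04,0,0,0,0,0],[0.04,0,0,0,0,0],[0.04,0,0,0,0,0],[0.04,0,0,0,0,0]]'
python3 -m pendant '[[0.035,-0.01,0.01,0,0,0],[0.035,-0.01,0.015,0,0,0],[0.035,-0.01,0.015,0,0,0],[0.035,-0.01,0.015,0,0,0],[0.03,-0.01,0.025,0,0,0],[0,0,0.02,0,0,0],[0,0,0,0,0,0],[0,0,0,0,0,0]]'
python3 - <<'E'
from h import *
import pickle
c=pickle.load(open("top.pkl","rb"))
for p in [(179.5,259.8,.016),(324.4,227.5,.02),(417.8,201,.024)]: print(pix2w(c,*p).round(4))
c=robot.read_camera("wrist"); pickle.dump(c,open("w1.pkl","wb"))
cv2.imwrite("pics/w1.png",cv2.resize(c["image"][:,:,::-1],(800,600)))
print(np.round(c["pose"],3).tolist())
E
```

```text
time: 2.77
tool_pos: [0.4323, 0.1154, 0.4046]
tool_rot: [-3.141, 0.0, 1.571]
contact_force: [1.6, -0.8, 0.3]
opening: 0.0701
grip_force: 0.0
time: 3.43
tool_pos: [0.3826, 0.2834, 0.304]
tool_rot: [-3.139, 0.002, 1.572]
contact_force: [0.2, -0.6, 0.6]
opening: 0.0701
grip_force: 0.0
[0.383  0.3092 0.016 ]
[ 0.4695 -0.1203  0.02  ]
[ 0.5425 -0.3997  0.024 ]
[[1.0, 0.002, -0.003, 0.383], [0.001, -0.952, -0.306, 0.365], [-0.003, 0.306, -0.952, 0.283], [0.0, 0.0, 0.0, 1.0]]
```

View pics/w1.png

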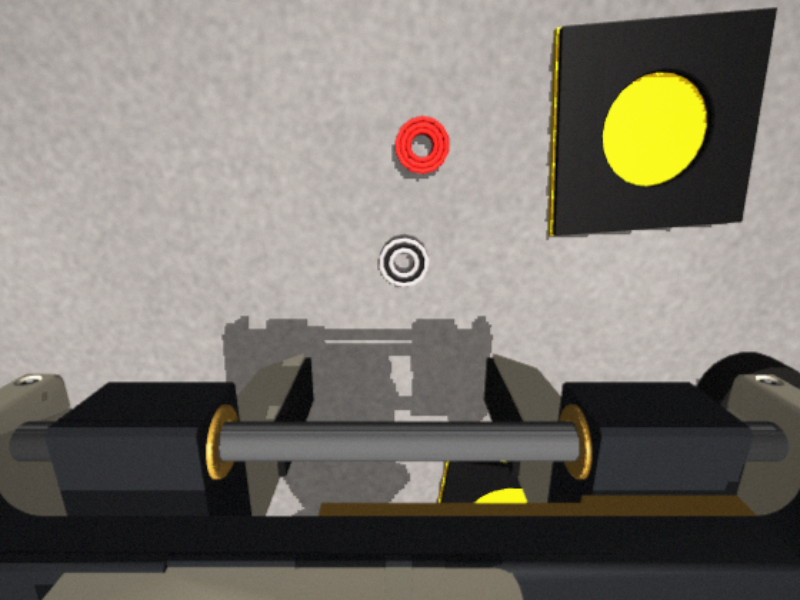

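Wrist view: the small bearing's ring is centred at (403,261), the red one at (421,145), and the medium well's yellow floor at about (655,129).

Run:
```python
from h import *
import pickle
c=pickle.load(open("w1.pkl","rb"))
for u,v,z in [(403,261,.016),(421,145,.016),(655,129,.006)]: print(pix2w(c,u*.7,v*.7,z).round(4))
o=robot.observe();print(o["tool_pos"],o["tool_rot"])
```

```text
[0.3854 0.3068 0.016 ]
[0.3956 0.3754 0.016 ]
[0.535  0.3848 0.006 ]
[0.3832749  0.28315179 0.30508671] [-3.14142280e+00  4.27078035e-04  1.57051680e+00]
```

```bash
python3 -m pendant '[[0.024,0.001,0.01,0,0,0],[0,0,0.03,0,0,0],[0,0,0.03,0,0,0],[0,0,0.03,0,0,0],[0,0,0.01,0,0,0],[0,0,0.01,0,0,0],[0,0,0,0,0,0],[0,0,0,0,0,0]]'
python3 -m pendant '[[0,0,0,0,0,0],[0,0,0,0,0,0],[0,0,0,0,0,0],[0,0,0,0,0,0],[0,0,0,0,0,0],[0,0,0,0,0,0]]' 0.01 15
```

```text
time: 4.15
tool_pos: [0.3848, 0.3074, 0.1858]
tool_rot: [3.14, -0.001, 1.57]
contact_force: [0.3, -0.1, -0.2]
opening: 0.07
grip_force: 0.0
time: 4.65
tool_pos: [0.3839, 0.3075, 0.1849]
tool_rot: [3.141, -0.0, 1.571]
contact_force: [0.3, 0.3, -0.4]
opening: 0.0344
grip_force: 0.0
```

```bash
python3 -m pendant '[[0,0,0,0,0,0],[0,0,0,0,0,0],[0,0,0,0,0,0],[0,0,0,0,0,0]]'
python3 -m pendant '[[0,0,-0.01,0,0,0],[0,0,-0.03,0,0,0],[0,0,-0.03,0,0,0],[0,0,-0.02,0,0,0],[0,0,-0.01,0,0,0],[0,0,0,0,0,0]]'
```

```text
time: 4.98
tool_pos: [0.384, 0.3075, 0.1848]
tool_rot: [3.141, -0.0, 1.571]
contact_force: [0.3, -0.1, 4.0]
opening: 0.0313
grip_force: 15.0
time: 5.48
tool_pos: [0.3844, 0.3077, 0.2876]
tool_rot: [3.137, -0.003, 1.571]
contact_force: [0.6, -0.1, -0.1]
opening: 0.0312
grip_force: 15.0
```

```bash
python3 -m pendant '[[-0.02,0.01,-0.01,0,0,0],[-0.038,0.01,0,0,0,0],[-0.04,0.01,0,0,0,0],[-0.04,0.01,0,0,0,0],[-0.04,0,0,0,0,0],[-0.04,0,0,0,0,0],[-0.04,0,0,0,0,0],[-0.04,0,0,0,0,0]]'
python3 -m pendant '[[-0.04,0,0,0,0,0],[-0.04,0,0,0,0,0],[-0.04,0,0,0,0,0],[-0.04,-0.01,0,0,0,0],[-0.04,-0.01,0,0,0,0],[-0.04,-0.01,0,0,0,0],[-0.03,-0.01,0,0,0,0],[-0.02,-0.01,0,0,0,0]]'
python3 -m pendant '[[0,0,0,0,0,0],[0,0,0,0,0,0]]'
python3 - <<'E'
from h import *
import pickle
o=robot.observe();print(o["tool_pos"],o["tool_rot"],o["opening"])
c=robot.read_camera("wrist"); pickle.dump(c,open("w2.pkl","wb"))
cv2.imwrite("pics/w2.png",cv2.resize(c["image"][:,:,::-1],(800,600)))
E
```

```text
time: 6.15
tool_pos: [0.4232, 0.0077, 0.2941]
tool_rot: [-3.14, -0.0, 1.571]
contact_force: [1.2, 0.0, 0.3]
opening: 0.0311
grip_force: 15.0
time: 6.82
tool_pos: [0.3729, -0.2834, 0.294]
tool_rot: [-3.141, 0.0, 1.569]
contact_force: [0.7, 0.9, -0.8]
opening: 0.0311
grip_force: 15.0
time: 6.98
tool_pos: [0.3732, -0.2812, 0.2939]
tool_rot: [-3.14, -0.001, 1.568]
contact_force: [0.3, 1.1, -0.4]
opening: 0.0315
grip_force: 15.0
[ 0.37318826 -0.28120384  0.29389283] [-3.14033552e+00 -1.45533403e-03  1.56794580e+00] 0.03149868195160705
```

View pics/w2.png

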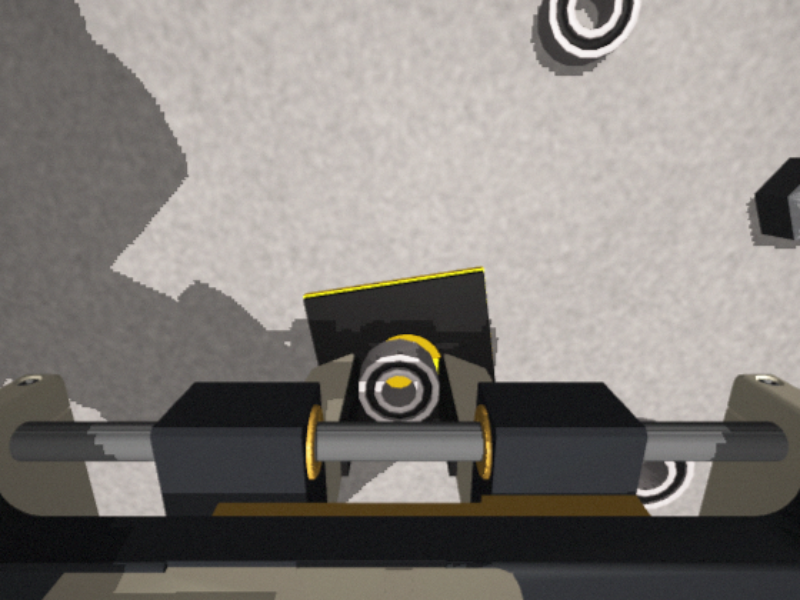

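The bearing is held level between the fingers, with its upper ring centred at (399,389). The small block lies just ahead, far edge from (304,296) to (484,268).

Run:
```python
from h import *
import pickle
c=pickle.load(open("w2.pkl","rb"))
print(pix2w(c,399*.7,389*.7,.125).round(4),[pix2w(c,u*.7,v*.7,.012).round(4) for u,v in [(305,299),(484,271)]])
t=pickle.load(open("top.pkl","rb"))
im=t["image"][225:295,360:430]; cv2.imwrite("pics/blk.png",cv2.resize(im[:,:,::-1],(560,560),interpolation=cv2.INTER_CUBIC))
```

```text
[ 0.3739 -0.2813  0.125 ] [array([ 0.3145, -0.28  ,  0.012 ]), array([ 0.4265, -0.2621,  0.012 ])]
```

```bash
python3 -m pendant '[[-0.025,0.005,0,0,0,0],[-0.022,0,0,0,0,0],[0,0,0.03,0,0,0],[0,0,0.03,0,0,0],[0,0,0.02,0,0,0],[0,0,0.01,0,0,0],[0,0,0,0,0,0],[0,0,0,0,0,0]]'
python3 - <<'E'
from h import *
o=robot.observe();print(o["tool_pos"],o["contact_force"])
c=robot.read_camera("top"); im=c["image"][215:275,355:435]
cv2.imwrite("pics/t3.png",cv2.resize(im[:,:,::-1],(640,480),interpolation=cv2.INTER_CUBIC))
E
```

```text
time: 7.7
tool_pos: [0.3795, -0.327, 0.2049]
tool_rot: [-3.141, -0.0, 1.572]
contact_force: [-0.9, -0.4, 0.3]
opening: 0.0315
grip_force: 15.0
[ 0.37947318 -0.3269571   0.20491781] [-0.8770765  -0.44273666  0.31613756]
```

```bash
python3 -m pendant '[[0,-0.001,0.006,0,0,0],[0,0,0.003,0,0,0],[0,0,0.002,0,0,0],[0,0,0.002,0,0,0],[0,0,0.001,0,0,0],[0,0,0,0,0,0],[0,0,0,0,0,0]]'
```

```text
time: 8.33
tool_pos: [0.3779, -0.3276, 0.1908]
tool_rot: [3.142, 0.0, 1.571]
contact_force: [0.2, -0.1, 0.3]
opening: 0.031
grip_force: 15.0
```

```bash
python3 -m pendant '[[0,0,0.0005,0,0,0],[0,0,0.0005,0,0,0],[0,0,0,0,0,0],[0,0,0,0,0,0]]'
```

```text
time: 8.67
tool_pos: [0.3779, -0.3276, 0.1907]
tool_rot: [3.141, 0.001, 1.571]
contact_force: [-2.4, 2.4, 10.1]
opening: 0.0318
grip_force: 15.0
```

```bash
python3 -m pendant '[[0,0,-0.001,0,0,0],[0,0,0,0,0,0],[0,0,0,0,0,0],[0,0,0,0,0,0],[0,0,0,0,0,0],[0,0,0,0,0,0]]' 0.05
python3 -m pendant '[[0,0,-0.01,0,0,0],[0,0,-0.02,0,0,0],[0,0,-0.03,0,0,0],[0,0,-0.03,0,0,0],[0.03,0,-0.01,0,0,0],[0.03,0,0,0,0,0],[0,0,0,0,0,0],[0,0,0,0,0,0]]' 0.08
python3 - <<'E'
from h import *
import pickle
o=robot.observe();print(o["tool_pos"],o["contact_force"])
c=robot.read_camera("wrist"); pickle.dump(c,open("w4.pkl","wb"))
t=robot.read_camera("top"); im=t["image"][235:295,355:435]
a=cv2.resize(c["image"][:,:,::-1],(450,338)); a=cv2.copyMakeBorder(a,0,2,0,0,cv2.BORDER_CONSTANT)
b=cv2.resize(im[:,:,::-1],(350,340),interpolation=cv2.INTER_CUBIC)
cv2.imwrite("pics/w4.png",np.hstack([a,b]))
E
```

```text
time: 9.17
tool_pos: [0.3779, -0.3276, 0.1906]
tool_rot: [-3.141, -0.0, 1.571]
contact_force: [0.9, 0.4, -0.3]
opening: 0.0503
grip_force: 0.0
time: 9.83
tool_pos: [0.3779, -0.2666, 0.2917]
tool_rot: [3.141, 0.001, 1.573]
contact_force: [-0.9, 0.4, 0.8]
opening: 0.0802
grip_force: 0.0
[ 0.37792898 -0.26655992  0.29165614] [-0.85297892  0.36118901  0.83375033]
```

View pics/w4.png

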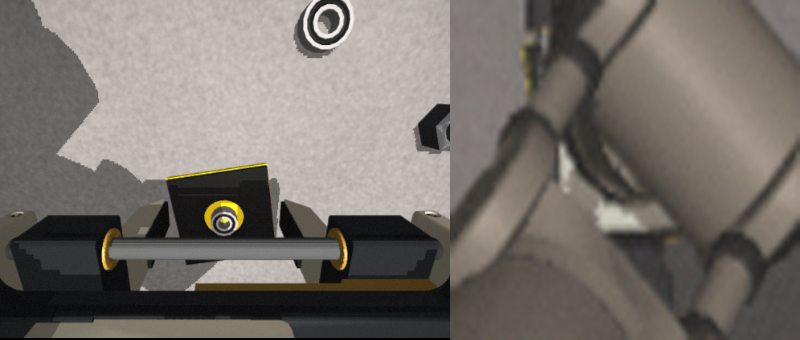

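The small bearing sits in its well at (224,223) in the wrist half of the composite, with yellow floor showing all round. The medium bearing's face is at (328,23).

```bash
python3 - <<'E'
from h import *
import pickle
c=pickle.load(open("w4.pkl","rb"));k=560/450
print(pix2w(c,328*k,23*k,.02).round(4),pix2w(c,224*k,223*k,.022).round(4),pix2w(c,224*k,218*k,.006).round(4))
E
python3 -m pendant '[[0.025,0.02,0,0,0,0],[0.03,0.025,0,0,0,0],[0.03,0.025,0,0,0,0],[0.02,0.018,0,0,0,0],[0,0,0,0,0,0],[0,0,0,0,0,0]]'
python3 - <<'E'
from h import *
import pickle
o=robot.observe();print(o["tool_pos"])
c=robot.read_camera("wrist"); pickle.dump(c,open("w5.pkl","wb"))
cv2.imwrite("pics/w5.png",cv2.resize(c["image"][:,:,::-1],(800,600)))
E
```

```text
[ 0.4726 -0.1249  0.02  ] [ 0.3788 -0.3285  0.022 ] [ 0.3788 -0.3308  0.006 ]
time: 10.43
tool_pos: [0.4668, -0.1625, 0.2903]
tool_rot: [-3.141, 0.0, 1.573]
contact_force: [-0.4, -1.0, 0.2]
opening: 0.0797
grip_force: 0.0
[ 0.4667582  -0.16245112  0.2903126 ]
```

View pics/w5.png

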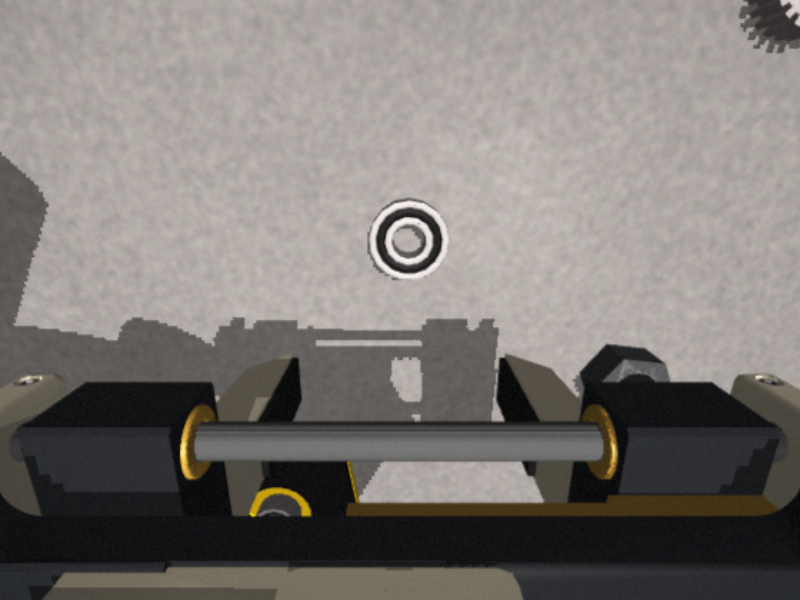

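The medium bearing is centred at (408,239), with nothing near the finger path.

Run:
```python
from h import *
import pickle
c=pickle.load(open("w5.pkl","rb"))
print(pix2w(c,408*.7,239*.7,.02).round(4))
```

```text
[ 0.4728 -0.1219  0.02  ]
```

```bash
python3 -m pendant '[[0.021,0.005,0,0,0,0],[0.02,0,0.01,0,0,0],[0,0,0.03,0,0,0],[0,0,0.03,0,0,0],[0,0,0.02,0,0,0],[0,0,0.01,0,0,0],[0,0,0.003,0,0,0],[0,0,0,0,0,0]]'
python3 -m pendant '[[0,0,0,0,0,0],[0,0,0,0,0,0],[0,0,0,0,0,0],[0,0,0,0,0,0],[0,0,0,0,0,0],[0,0,0,0,0,0],[0,0,0,0,0,0],[0,0,0,0,0,0]]' 0.02 25
```

```text
time: 11.15
tool_pos: [0.4708, -0.1226, 0.1875]
tool_rot: [-3.141, -0.0, 1.569]
contact_force: [0.7, -0.2, 0.2]
opening: 0.0795
grip_force: 0.0
time: 11.82
tool_pos: [0.4711, -0.1216, 0.1881]
tool_rot: [3.141, 0.0, 1.571]
contact_force: [-0.9, 0.5, 5.9]
opening: 0.0462
grip_force: 25.0
```

```bash
python3 -m pendant '[[0,0,-0.01,0,0,0],[0,0,-0.03,0,0,0],[0.01,0,-0.03,0,0,0],[0.03,0,-0.03,0,0,0],[0.04,0,0,0,0,0],[0.04,0,0,0,0,0],[0.04,0,0,0,0,0],[0.04,0,0,0,0,0]]'
python3 -m pendant '[[0.04,0,0,0,0,0],[0.04,0.01,0,0,0,0],[0.04,0.01,0,0,0,0],[0.04,0.01,0,0,0,0],[0.03,0.01,0,0,0,0],[0.03,0.01,0,0,0,0],[0,0,0,0,0,0],[0,0,0,0,0,0]]'
python3 - <<'E'
from h import *
import pickle
o=robot.observe();print(o["tool_pos"],o["tool_rot"],o["opening"])
c=robot.read_camera("wrist"); pickle.dump(c,open("w6.pkl","wb"))
cv2.imwrite("pics/w6.png",cv2.resize(c["image"][:,:,::-1],(800,600)))
E
```

```text
time: 12.48
tool_pos: [0.4703, 0.0796, 0.2878]
tool_rot: [3.142, 0.0, 1.57]
contact_force: [0.5, -0.9, -2.1]
opening: 0.0463
grip_force: 25.0
time: 13.15
tool_pos: [0.5205, 0.2992, 0.2867]
tool_rot: [-3.141, 0.001, 1.573]
contact_force: [-0.1, -0.4, -1.2]
opening: 0.0463
grip_force: 25.0
[0.52051643 0.29919218 0.2867414 ] [-3.14058626e+00  6.56876031e-04  1.57347145e+00] 0.046316599709029196
```

View pics/w6.png

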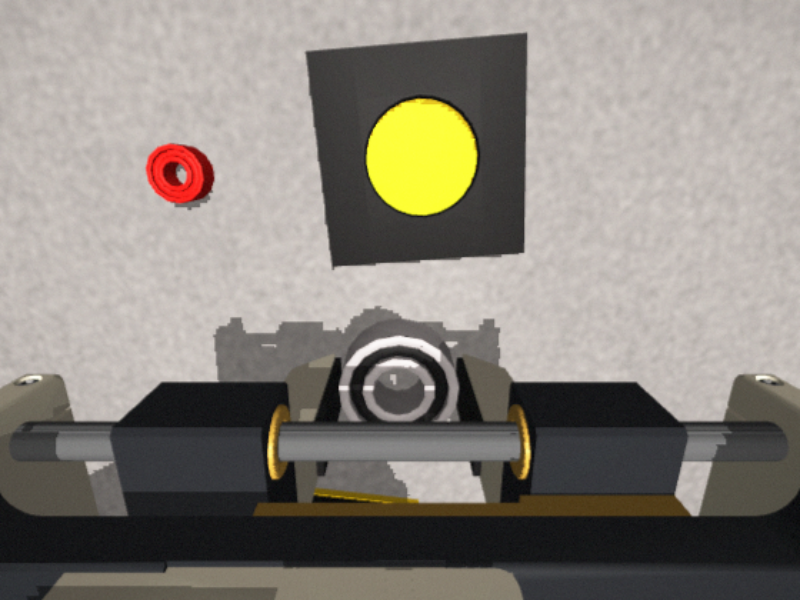

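The bearing is held level, its ring centred at (399,386). The medium well's rim ellipse is centred at (422,156), from 365 to 479 across and 96 to 216 down.

Run:
```python
from h import *
import pickle
c=pickle.load(open("w6.pkl","rb"))
print(pix2w(c,422*.7,156*.7,.012).round(4),pix2w(c,399*.7,386*.7,.1195).round(4))
```

```text
[0.5338 0.3852 0.012 ] [0.5212 0.3009 0.1195]
```

```bash
python3 -m pendant '[[0.03,0.006,0,0,0,0],[0.03,0.006,0,0,0,0],[0.026,0,0.01,0,0,0],[0,0,0.03,0,0,0],[0,0,0.025,0,0,0],[0,0,0.015,0,0,0],[0,0,0,0,0,0],[0,0,0,0,0,0]]'
```

```text
time: 13.87
tool_pos: [0.533, 0.3826, 0.2068]
tool_rot: [-3.139, 0.001, 1.569]
contact_force: [-0.6, -0.6, -0.8]
opening: 0.046
grip_force: 25.0
```

```bash
python3 -m pendant '[[0.002,0,0.006,0,0,0],[0,0,0.003,0,0,0],[0,0,0.002,0,0,0],[0,0,0.001,0,0,0],[0,0,0,0,0,0],[0,0,0,0,0,0]]'
```

```text
time: 14.37
tool_pos: [0.533, 0.3859, 0.1954]
tool_rot: [3.141, -0.0, 1.571]
contact_force: [-0.1, -0.1, -0.8]
opening: 0.0463
grip_force: 25.0
```

```bash
python3 -m pendant '[[0,0,0.0005,0,0,0],[0,0,0.0005,0,0,0],[0,0,0,0,0,0],[0,0,0,0,0,0]]'; python3 -m pendant '[[0,0,0.0005,0,0,0],[0,0,0,0,0,0],[0,0,0,0,0,0]]'
```

```text
time: 14.7
tool_pos: [0.533, 0.3859, 0.1943]
tool_rot: [3.141, -0.0, 1.571]
contact_force: [0.5, 0.3, -1.6]
opening: 0.0462
grip_force: 25.0
time: 14.95
tool_pos: [0.5329, 0.3859, 0.1942]
tool_rot: [3.141, -0.0, 1.571]
contact_force: [-1.0, -2.8, 4.8]
opening: 0.0462
grip_force: 25.0
```

```bash
python3 -m pendant '[[0,0,-0.0005,0,0,0],[0,0,0,0,0,0],[0,0,0,0,0,0],[0,0,0,0,0,0],[0,0,0,0,0,0],[0,0,0,0,0,0]]' 0.066
python3 -m pendant '[[0,0,-0.01,0,0,0],[0,0,-0.02,0,0,0],[0,0,-0.03,0,0,0],[0,0,-0.03,0,0,0],[-0.03,0,-0.01,0,0,0],[-0.03,0,0,0,0,0],[0,0,0,0,0,0]]' 0.09
python3 - <<'E'
from h import *
c=robot.read_camera("wrist")
cv2.imwrite("pics/w7.png",cv2.resize(c["image"][:,:,::-1],(560,420)))
E
python3 -m pendant '[[-0.04,0,0,0,0,0],[-0.04,0,0,0,0,0],[-0.04,0,0,0,0,0],[-0.04,0,0,0,0,0],[-0.04,0,0,0,0,0],[-0.04,0,0,0,0,0],[-0.04,0,0,0,0,0],[-0.04,0,0,0,0,0]]'
python3 -m pendant '[[-0.04,0,0,0,0,0],[-0.04,0,0,0,0,0],[-0.04,0,0,0,0,0],[-0.04,0,0,0,0,0],[-0.04,0,0,0,0,0],[-0.04,0,0,0,0,0],[-0.04,0,0,0,0,0],[-0.04,0,0,0,0,0]]'
python3 -m pendant '[[-0.04,0.005,0,0,0,0],[-0.04,0,0,0,0,0],[-0.04,0,0,0,0,0],[-0.03,0,0,0,0,0],[0,0,0,0,0,0],[0,0,0,0,0,0]]'
python3 - <<'E'
from h import *
import pickle
o=robot.observe();print(o["tool_pos"])
c=robot.read_camera("wrist"); pickle.dump(c,open("w8.pkl","wb"))
cv2.imwrite("pics/w8.png",cv2.resize(c["image"][:,:,::-1],(800,600)))
E
```

```text
time: 15.45
tool_pos: [0.5329, 0.3859, 0.194]
tool_rot: [-3.141, 0.0, 1.571]
contact_force: [-0.2, 0.9, 0.1]
opening: 0.066
grip_force: 0.0
time: 16.03
tool_pos: [0.5333, 0.3222, 0.2962]
tool_rot: [3.14, 0.001, 1.568]
contact_force: [1.3, 0.6, 0.0]
opening: 0.0902
grip_force: 0.0
time: 16.75
tool_pos: [0.533, 0.0047, 0.2945]
tool_rot: [3.141, -0.0, 1.571]
contact_force: [1.7, 0.1, 0.5]
opening: 0.0904
grip_force: 0.0
time: 17.42
tool_pos: [0.5333, -0.3156, 0.2944]
tool_rot: [3.141, -0.0, 1.571]
contact_force: [1.6, -0.0, 0.6]
opening: 0.09
grip_force: 0.0
time: 17.92
tool_pos: [0.5378, -0.4653, 0.2933]
tool_rot: [-3.141, -0.001, 1.569]
contact_force: [-0.0, -0.0, 0.5]
opening: 0.0898
grip_force: 0.0
[ 0.53784274 -0.46531369  0.2933102 ]
```

View pics/w7.png

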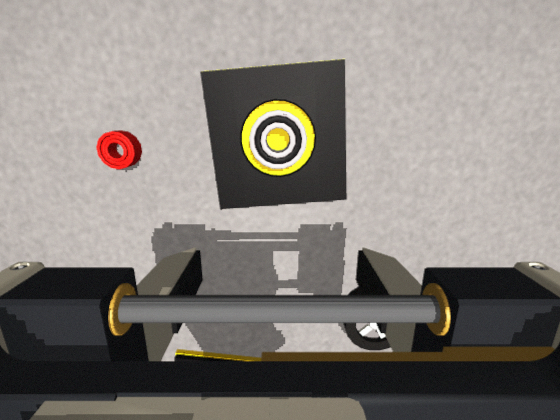

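View pics/w8.png

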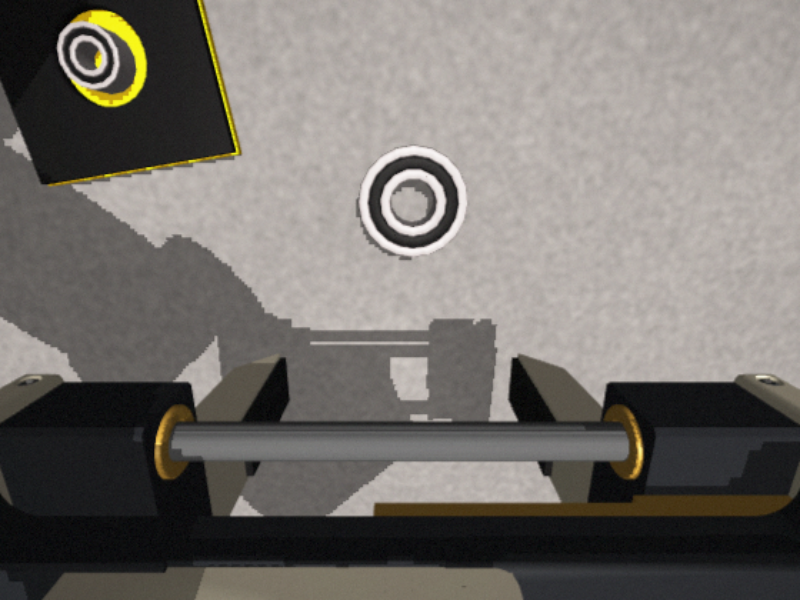

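In w7 the medium bearing lies flat and centred in its well at (278,138). In w8 the large bearing is centred at (413,201), and the small bearing is still in its well.

Run:
```python
from h import *
import pickle
c=pickle.load(open("w8.pkl","rb"))
print(pix2w(c,413*.7,201*.7,.024).round(4))
```

```text
[ 0.5468 -0.403   0.024 ]
```

```bash
python3 -m pendant '[[0.03,0.0085,0,0,0,0],[0.0325,0,0,0,0,0],[0,0,0.03,0,0,0],[0,0,0.03,0,0,0],[0,0,0.03,0,0,0],[0,0,0.015,0,0,0],[0,0,0,0,0,0],[0,0,0,0,0,0]]'
python3 -m pendant '[[0,0,0,0,0,0],[0,0,0,0,0,0],[0,0,0,0,0,0],[0,0,0,0,0,0],[0,0,0,0,0,0],[0,0,0,0,0,0],[0,0,0,0,0,0],[0,0,0,0,0,0]]' 0.03 35
```

```text
time: 18.63
tool_pos: [0.547, -0.4, 0.1891]
tool_rot: [-3.141, -0.001, 1.573]
contact_force: [0.9, 0.5, 0.2]
opening: 0.0903
grip_force: 0.0
time: 19.3
tool_pos: [0.5465, -0.4018, 0.1901]
tool_rot: [3.141, 0.001, 1.571]
contact_force: [-0.7, 0.8, 5.5]
opening: 0.0611
grip_force: 35.0
```

```bash
python3 -m pendant '[[0,0,-0.01,0,0,0],[0,0,-0.03,0,0,0],[0.01,0,-0.03,0,0,0],[0.03,0,-0.03,0,0,0],[0.04,-0.01,0,0,0,0],[0.04,-0.01,0,0,0,0],[0.04,-0.01,0,0,0,0],[0.04,-0.01,0,0,0,0]]'
python3 -m pendant '[[0.04,-0.01,0,0,0,0],[0.04,-0.01,0,0,0,0],[0.04,-0.01,0,0,0,0],[0.04,-0.01,0,0,0,0],[0.03,0,0,0,0,0],[0.02,0,0,0,0,0],[0,0,0,0,0,0],[0,0,0,0,0,0]]'
python3 - <<'E'
from h import *
import pickle
o=robot.observe();print(o["tool_pos"],o["tool_rot"],o["opening"])
c=robot.read_camera("wrist"); pickle.dump(c,open("w9.pkl","wb"))
cv2.imwrite("pics/w9.png",cv2.resize(c["image"][:,:,::-1],(800,600)))
E
```

```text
time: 19.97
tool_pos: [0.5053, -0.2004, 0.2886]
tool_rot: [-3.141, -0.0, 1.57]
contact_force: [1.0, 1.1, -3.3]
opening: 0.0613
grip_force: 35.0
time: 20.63
tool_pos: [0.4662, 0.0087, 0.2888]
tool_rot: [-3.141, 0.0, 1.573]
contact_force: [-0.7, 0.2, -3.3]
opening: 0.0613
grip_force: 35.0
[0.46623319 0.00873361 0.28876517] [-3.14139686e+00  2.22084682e-04  1.57333367e+00] 0.061289891435629934
```

View pics/w9.png

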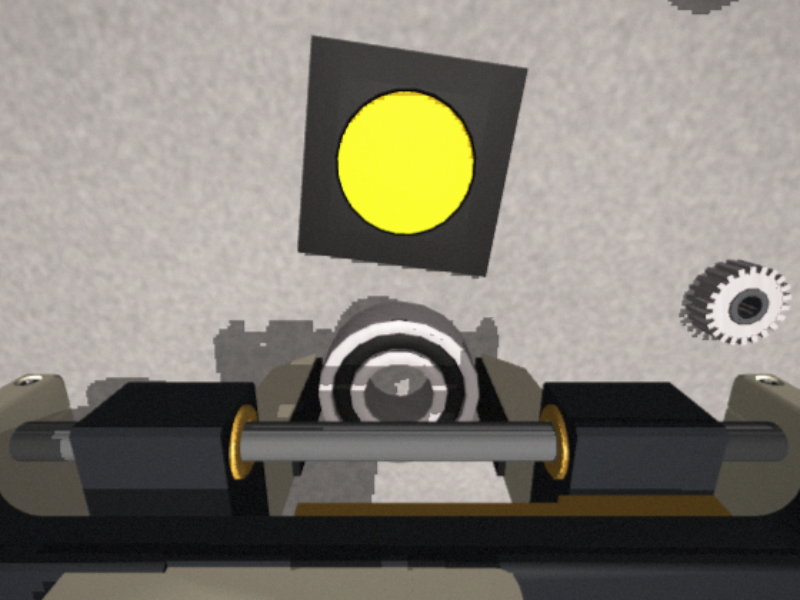

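The large bearing is held level, its ring centred at about (399,391). The large well is centred at (406,162), and the gear is well to the side at (740,303).

Run:
```python
from h import *
import pickle
c=pickle.load(open("w9.pkl","rb"))
print(pix2w(c,406*.7,162*.7,.012).round(4),pix2w(c,399*.7,391*.7,.123).round(4))
```

```text
[0.4709 0.0917 0.012 ] [0.4671 0.0093 0.123 ]
```

```bash
python3 -m pendant '[[0.03,0.0035,0,0,0,0],[0.03,0,0,0,0,0],[0.023,0,0.01,0,0,0],[0,0,0.03,0,0,0],[0,0,0.025,0,0,0],[0,0,0.015,0,0,0],[0,0,0,0,0,0],[0,0,0,0,0,0]]'
python3 -m pendant '[[0,0,0.003,0,0,0],[0,0,0.003,0,0,0],[0,0,0.003,0,0,0],[0,0,0.001,0,0,0],[0,0,0,0,0,0],[0,0,0,0,0,0]]'
```

```text
time: 21.35
tool_pos: [0.4702, 0.0898, 0.2082]
tool_rot: [-3.14, 0.0, 1.569]
contact_force: [-0.4, -0.1, -3.7]
opening: 0.061
grip_force: 35.0
time: 21.85
tool_pos: [0.47, 0.0908, 0.1988]
tool_rot: [3.141, 0.0, 1.571]
contact_force: [0.1, 0.1, -3.1]
opening: 0.061
grip_force: 35.0
```

```bash
python3 -m pendant '[[0,0,0.001,0,0,0],[0,0,0.001,0,0,0],[0,0,0.0005,0,0,0],[0,0,0,0,0,0],[0,0,0,0,0,0]]'
python3 -m pendant '[[0,0,0.0005,0,0,0],[0,0,0,0,0,0],[0,0,0,0,0,0]]'
```

```text
time: 22.27
tool_pos: [0.4699, 0.0909, 0.1961]
tool_rot: [-3.142, 0.0, 1.571]
contact_force: [-0.2, -0.1, -4.3]
opening: 0.061
grip_force: 35.0
time: 22.52
tool_pos: [0.4699, 0.0909, 0.196]
tool_rot: [3.141, 0.0, 1.571]
contact_force: [-3.2, 0.3, 4.9]
opening: 0.061
grip_force: 35.0
```

On the floor; release, retreat and check.

```bash
python3 -m pendant '[[0,0,-0.0005,0,0,0],[0,0,0,0,0,0],[0,0,0,0,0,0],[0,0,0,0,0,0],[0,0,0,0,0,0],[0,0,0,0,0,0]]' 0.08
python3 -m pendant '[[0,0,-0.01,0,0,0],[0,0,-0.02,0,0,0],[0,0,-0.03,0,0,0],[0,0,-0.03,0,0,0],[-0.03,0,-0.02,0,0,0],[-0.03,0,-0.02,0,0,0],[0,0,0,0,0,0],[0,0,0,0,0,0]]'
python3 - <<'E'
from h import *
a=robot.read_camera("wrist")["image"]; b=robot.read_camera("scene")["image"]
f=lambda x:cv2.resize(x[:,:,::-1],(400,300))
cv2.imwrite("pics/end.png",np.hstack([f(a),cv2.resize(b[120:360,60:480,::-1],(400,300))]))
E
```

```text
time: 23.02
tool_pos: [0.47, 0.0908, 0.1961]
tool_rot: [3.142, 0.0, 1.571]
contact_force: [0.4, 0.7, 0.1]
opening: 0.0802
grip_force: 0.0
time: 23.68
tool_pos: [0.4701, 0.0298, 0.3279]
tool_rot: [3.138, 0.0, 1.568]
contact_force: [1.3, 0.6, 0.2]
opening: 0.0801
grip_force: 0.0
```

View pics/end.png

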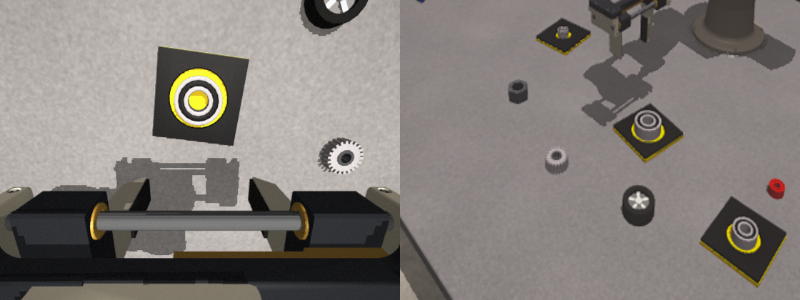

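The large bearing lies flat in its well at (198,100). The scene half shows all three bearings seated in their wells and the bystanders where they were.

```bash
python3 -c "from cell import robot; print(robot.hand_in())"
```

```text
the job is handed in; nothing more can be done
None
```

All three bearings were set down flat in their matching wells, in order small, medium, large, with the bystanders left alone, and the job was handed in at about 24 s; no verdict was returned.

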